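Brace the jam jar and unscrew its lid

ROBOT

A 6-joint arm with a two-finger parallel gripper is mounted at the origin on the work surface. World frame = base frame: x ahead of the robot, y to its left, z up, the work surface at z = 0. Lengths are in m, angles in rad, forces in N, time in s.
With the tool pointing down it reaches from about 0.275 to 0.875 m from the base axis. Payload 12.5 kg.
Tool frame: the origin (TCP) lies at the very end of the fingers, on their centre line; the grasp point (between the pads) lies 19 mm behind it; z points along the fingers, y is the line along which they close (so a half turn about z gives the same grasp; the last joint's range is limited). The gripper opens to 85 mm and grips with 20 to 120 N. Pads are 22 mm wide; open, the fingers measure 114 mm over their backs; the gripper's body (76 mm by 85 mm) begins 54 mm behind the grasp point. The pads swing forward as they close: fully open they stand 13 mm farther back than shut.
Start: joints at [-1.188, 0.351, 1.652, -0, 1.139, -0.085], TCP at [0.248, -0.491, 0.231] pointing down, gripper open.
Joint ranges: [-2.75, 2.75], [-0.79, 2.1], [0.01, 2.65], [-1.57, 4.71], [0.07, 3.14], [-2.87, 2.87]. Speed limits (rad/s): [2.22, 2.22, 2.79, 3.14, 3.14, 3.14].

INTERFACE

Orientations are given as a 3x3 rotation matrix whose columns are the frame's x, y, z axes.
In Python, from bench import manip gives the robot as it stands. Calls block until the motion is done:
- manip.move_ptp(position, orientation): joint-space move of the TCP to a pose.
- manip.move_l(position, attitude=None, max_speed=0.15): straight line of the TCP; attitude=None keeps the orientation; max_speed is the mean speed in m/s.
- manip.move_j(angles): joint-space move.
- manip.set_gripper(opening, effort=None): opening from 0.0 (shut) to 1.0 (fully open); effort is the grip in N (None keeps the last); returns when the fingers have stopped.
- manip.dwell(seconds).
- manip.inverse_kinematics(position, orientation): joint angles nearest the present ones, or None.
- manip.grab_frame(name): name is "scene" or "top" or "wrist"; returns (picture, depth): 480x640x3 uint8, red, green, blue; 480x640 float32, m along the optical axis (not along the pixel's ray), 0 where there is no reading.
- manip.get_calibration(name): a dict with "camera_matrix" (3x3 intrinsics, pixels), "R" (3x3) and "t" (3): a world point X has camera coordinates R X + t. Camera axes: x right, y down, z forward; pixel columns grow to the right and rows downward; lengths in m; the calibration is good to about 2 mm. A picture is of the moment at which its call begins: read the wrist's pose just before it. get_calibration takes no time and is no camera call; for the wrist camera it gives the pose at the moment of the call.
A pose or a line that the arm cannot do raises manip.Unreachable and nothing moves.
- manip.sign_off(): hands the job in; it is judged then, once.
Trained networks look in the newest picture that a camera, given by its name, has taken for a name from the list of things; names that differ only in an ending like _2 or _b are one class to them, and where a whole thing is asked for, a point or a joint stands for the part that bears it (a point fixed in the world has none). Each returns a list of dicts, best first, with "confidence" (0 to 1); they miss things now and then, are a little off and sometimes report something else, mostly with a low value. They report only what shows in the picture. A call takes as long as a camera call. They do not tell look-alikes from the thing itself.
- manip.look_for(camera, name): "at" ([x, y, z] in m, in world coordinates, good to about 4 mm: the middle of the surface that is visible of it).
Readings, each from a call of its own:
- manip.current_time(): time.
- manip.current_qpos(): joint angles.
- manip.current_joint_vel(): joint speeds.
- manip.current_joint_torque(): joint torques, N m.
- manip.current_ee_pos(): TCP position.
- manip.current_tcp_rot(): TCP orientation.
- manip.current_force(): force on the tool from outside, world axes, zero at the start.
- manip.current_ft_torque(): the same for the moment, N m.
- manip.current_grip_width(): opening from 0.0 (shut) to 1.0 (fully open).
- manip.current_grip_force(): force on a finger pad.
Only numpy, scipy, OpenCV 4.12 (cv2) and the standard library are available. Lean on these libraries where they do the work, as an engineer would, in place of code of your own. Each camera call takes 0.05 s, during which the arm holds its last target. There are 200 camera calls.

TASK

Stand the red-lidded jam jar upright in the square recess of the wooden jar holder, right down on its floor and without banging it, so that it cannot turn. Then unscrew the red lid (anticlockwise seen from above, about a sixth of a turn) and, as soon as it comes free, stop turning and lift it only about a centimetre clear of the jar's mouth. Finish while still gripping the lid there, level and still, centred over the open jar; leave the other things alone and never bring the lid far from the jar.

Things in the scene. Friction and masses are not known exactly. Their poses are not given: they have to be found in the camera images.
- jar: Loose square glass jar of dark red jam, about 0.4 kg. Origin: centre of its underside, z up. Body 60 x 60 mm square (sides along its x and y), 66 mm high; a 50 mm square shoulder reaches 72 mm; above it a round neck of 39 mm diameter with two thread starts standing out to 47 mm diameter. Unless it stands in the holder, the jar turns along with its tight lid.
- jar_mouth (a point): Centre of the jar's mouth (rim), 91.5 mm above the jar's origin; turns with the jar. In the mouth lies a white sprung sealing disc: it presses up on the lid with 22 N while the lid is on (so the lid is tight: 0.4 to 0.9 N m to turn) and rises 2.5 mm when the lid comes free.
- lid: Red round screw lid, 54 mm across, 18 mm high, 30 g, with a white disc and a small white mark (at its +x) on top. Origin: centre of its lower edge, z up. It starts screwed tight, origin 78.5 mm above the jar's, its x axis 0 to 0.15 rad anticlockwise of the jar's x. The jar can be lifted by it. Its lower edge clears the mouth after a lift of 13 mm, the risen disc after 16 mm.
- lid_top (a point): Centre of the lid's top, 18 mm above its origin. Turned anticlockwise (seen from above) the lid stays level and comes free when its x axis is about 0.95 rad (55 degrees) ahead of the jar's x; the hand then feels the disc push it up with 5 to 20 N. From there to about 2.4 rad it lifts straight off. It does not turn clockwise.
- lid_mark (a point): The small white mark on the lid's top, 20 mm from its centre along the lid's +x: shows how far the lid has turned. Grip the lid with some 50 N or more to turn it without slipping.
- holder: Wooden jar holder fixed to the counter: block 110 x 110 x 36 mm (sides along its x and y) with a square recess in the middle of its top, 64 x 64 mm, 28 mm deep, with a 4 mm bevelled mouth. Origin at the centre of its underside, z up. The jar fits in any of its four quarter turns, with 2 mm to spare on each side (it can turn about 0.07 rad in there).
- holder_seat (a point): Centre of the recess's floor, 8 mm above the counter; axes as the holder's.
- honey_jar: Bystander: jar of the same shape, 60 mm square, 96 mm high, with yellow honey and a black lid. Origin at the centre of its underside.
- mug: Bystander: white mug, 80 mm in diameter, 85 mm high, handle to its +y. Origin at the centre of its underside.
- canister: Bystander: steel canister with a knob, 80 mm in diameter, 128 mm high. Origin at the centre of its underside.
Things that resemble listed ones, but are neither listed nor needed, are in the scene too. Of the things like the lid, leave any that is green; of the rest the smaller one is meant.

How it is judged:
By the outcome, as a careful person would: the job done as asked, in the order asked, and still so for the second after the job is handed in, while the arm keeps its last pose, push and grip.
It also fails if it takes over 59 s, if anything falls off the work surface, if the arm or the gripper's body presses on something with over 40 N, if the wrist force passes 120 N, or if a joint passes its speed limit or range.

## Working session

There is one attempt and no reset: what is moved stays moved. The work goes in short steps, each a Python script; the robot and the scene stay as the last script left them, time stands still between calls to the robot, and variables do not carry over. Pictures are saved under pics/ and viewed, at most 10 in all, crops included, and the job is handed in when it is done.

```bash
mkdir -p pics; ls
python3 - <<'E'
from bench import manip as m
import cv2,numpy as np
for c in ["top","scene"]:
    p,d=m.grab_frame(c); cv2.imwrite(f"pics/{c}0.png",p[:,:,::-1]); np.save(f"{c}d.npy",d)
    k=m.get_calibration(c); K,R,t=[np.array(k[x]) for x in("camera_matrix","R","t")]
    for n in ["jar","lid","lid_mark","holder","honey_jar","mug","canister"]:
        for r in m.look_for(c,n)[:4]:
            a=np.array(r["at"]); q=K@(R@a+t); print(c,n,a.round(3),round(r["confidence"],2),(q[:2]/q[2]).round())
print(m.current_time())
E
```

```text
pics
top jar [ 0.476 -0.29   0.065] 0.91 [450. 296.]
top jar [0.559 0.049 0.035] 0.6 [295. 258.]
top lid [ 0.6   -0.35   0.026] 0.93 [472. 244.]
top lid [ 0.587 -0.242  0.02 ] 0.92 [423. 249.]
top lid [ 0.484 -0.31   0.094] 0.9 [462. 291.]
top lid_mark [ 0.487 -0.31   0.094] 0.87 [462. 290.]
top lid_mark [ 0.59  -0.243  0.023] 0.73 [424. 247.]
top lid_mark [ 0.601 -0.354  0.022] 0.55 [473. 243.]
top holder [0.558 0.049 0.035] 0.67 [295. 258.]
top holder [0.468 0.289 0.098] 0.45 [180. 293.]
top honey_jar [0.467 0.291 0.097] 0.9 [179. 294.]
top honey_jar [ 0.475 -0.292  0.067] 0.66 [451. 296.]
top canister [0.717 0.099 0.113] 0.6 [273. 179.]
scene jar [ 0.732 -0.111  0.049] 0.57 [233. 262.]
scene lid [ 0.494 -0.307  0.098] 0.81 [250. 141.]
scene lid [ 0.598 -0.236  0.027] 0.63 [241. 202.]
scene lid [ 0.608 -0.348  0.021] 0.62 [206. 181.]
scene lid_mark [ 0.595 -0.235  0.026] 0.95 [242. 202.]
scene lid_mark [ 0.487 -0.304  0.103] 0.79 [252. 139.]
scene lid_mark [ 0.608 -0.352  0.024] 0.79 [205. 180.]
scene holder [0.561 0.051 0.031] 0.66 [346. 261.]
scene honey_jar [0.498 0.304 0.07 ] 0.64 [468. 303.]
scene canister [0.747 0.12  0.106] 0.57 [309. 321.]
0.8
```

View pics/top0.png

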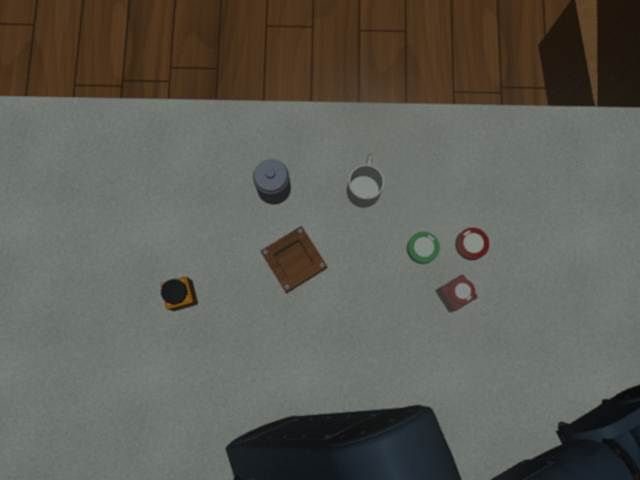

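View pics/scene0.png

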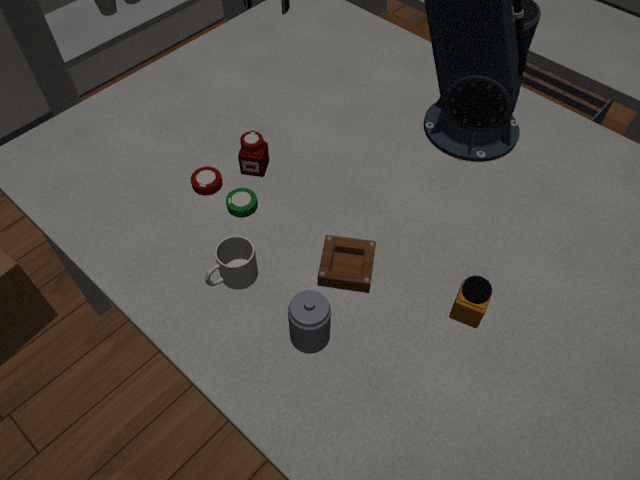

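Top view: lid candidates are green loose (424,247), large red loose (472,244) and the red one on the jar (462,291). The one on the jar is smaller and not green, and it sits on the jam jar at z≈0.094, so it fits. The holder is at (295,258) and is empty. I'll look closer with the wrist camera.

```bash
cat > h.py <<'E'
from bench import manip as m
import cv2,numpy as np
def down(a):  # tool down, tool y (closing line) ... x axis at angle a
    c,s=np.cos(a),np.sin(a); return np.array([[c,s,0],[s,-c,0],[0,0,-1.]])
def cal(c):
    k=m.get_calibration(c); return [np.array(k[x]) for x in("camera_matrix","R","t")]
def cloud(c):
    K,R,t=cal(c); p,d=m.grab_frame(c); v,u=np.mgrid[:480,:640]
    X=np.stack([(u-K[0,2])/K[0,0]*d,(v-K[1,2])/K[1,1]*d,d],-1)
    return p,d,(X-t)@R
E
python3 - <<'E'
from h import *
R=m.current_tcp_rot(); e=m.current_ee_pos(); K,Rc,t=cal("wrist")
off=np.array(R).T@(-Rc.T@t-e); print("cam in tool",off.round(3),(Rc@R).round(2).tolist(),K[0,0])
yaw=np.arctan2(R[1][0],R[0][0]); print("yaw",yaw)
A=down(yaw); 
for n,tgt in [("jar",[.482,-.305]),("holder",[.560,.049])]:
    pos=np.r_[tgt,0.30]-np.r_[(A@off)[:2],0]
    if n=="jar": m.move_ptp(pos,A)
    else:
        A=down(0.0); pos=np.r_[tgt,0.26]-np.r_[(A@off)[:2],0]; m.move_ptp(pos,A)
    p,d,X=cloud("wrist"); np.savez(n+".npz",p=p,d=d,X=X,e=m.current_ee_pos())
    cv2.imwrite(f"pics/w_{n}.png",p[:,:,::-1])
    for k in (["lid","lid_mark","jar"] if n=="jar" else ["holder","holder_seat"]): print(k,[(np.round(r["at"],4),round(r["confidence"],2)) for r in m.look_for("wrist",k)])
    print(m.current_time())
E
```

```text
cam in tool [ 0.083  0.    -0.143] [[0.0, 1.0, -0.0], [-0.95, 0.0, -0.32], [-0.32, 0.0, 0.95]] 415.2480555508879
yaw 0.46781267447494634
lid [(array([ 0.4866, -0.3107,  0.098 ]), 0.74), (array([ 0.5874, -0.3628,  0.0235]), 0.67)]
lid_mark [(array([ 0.4898, -0.3113,  0.0948]), 0.96), (array([ 0.5861, -0.3644,  0.0249]), 0.95)]
jar [(array([ 0.4821, -0.3093,  0.0642]), 0.56)]
1.9167
holder [(array([0.564 , 0.0505, 0.0342]), 0.93)]
holder_seat [(array([0.5587, 0.0533, 0.0385]), 0.7)]
3.55
```

View pics/w_jar.png

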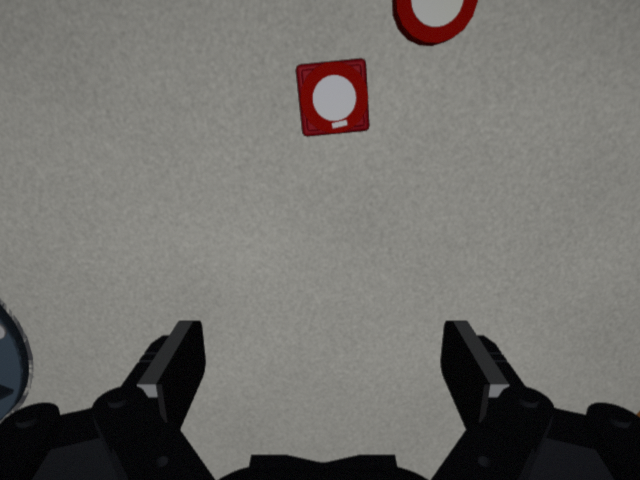

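View pics/w_holder.png

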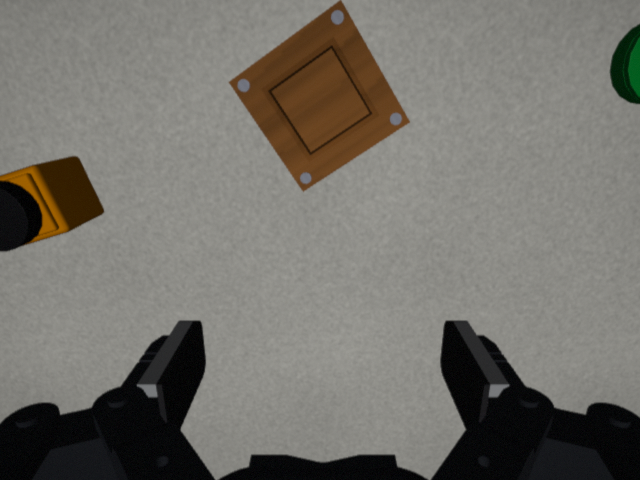

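The wrist jar view shows the jar at (333,97) with its white mark at (340,124), and the larger red lid at (435,10). The holder view shows the block centre at (320,98). I'll fit both poses from depth.

Run:
```python
from h import *
def rect(P):
    (c,s,a)=cv2.minAreaRect((P[:,:2]*1e4).astype(np.float32)); return np.array(c)/1e4,np.array(s)/1e4,np.deg2rad(a)
z=np.load("jar.npz"); p=z["p"].astype(int); X=z["X"]; d=z["d"]
S=np.zeros(d.shape,bool); S[40:150,280:385]=1
r,g,b=p[...,0],p[...,1],p[...,2]
red=S&(r>1.8*g)&(d>0); white=S&(g>120)&(abs(r-b)<40)
print("zs",np.percentile(X[red][:,2],[5,25,50,75,95]).round(4),"white z",np.percentile(X[white][:,2],[5,50,95]).round(4))
n,l,st,c=cv2.connectedComponentsWithStats(white.astype(np.uint8))
for i in range(1,n):
    if st[i,4]>8:
        q=X[l==i]; print("white",st[i],c[i].round(1),q.mean(0).round(4))
B=X[red&(X[...,2]>.055)&(X[...,2]<.08)]; print("body",len(B),rect(B))
L=X[(red|white)&(X[...,2]>.09)&(X[...,2]<.105)]; print("lid",len(L),cv2.minEnclosingCircle((L[:,:2]*1e4).astype(np.float32)),np.median(L,0).round(4))
z=np.load("holder.npz"); p=z["p"].astype(int); X=z["X"]; d=z["d"]
S[:]=0; S[:200,220:420]=1
print("table z",np.median(X[250:300,250:400,2]))
T=S&(abs(X[...,2]-.036)<.005); T=cv2.morphologyEx(T.astype(np.uint8),cv2.MORPH_OPEN,np.ones((3,3)))>0
print("block",rect(X[T]),np.median(X[T],0).round(4))
sc=S&T&(p[...,2]>105)&(p[...,2]>0.85*p[...,0])
n,l,st,c=cv2.connectedComponentsWithStats(sc.astype(np.uint8))
for i in range(1,n):
    if st[i,4]>20: print("screw",c[i].round(1),X[l==i].mean(0).round(4))
F=S&(abs(X[...,2]-.008)<.005); F=cv2.morphologyEx(F.astype(np.uint8),cv2.MORPH_OPEN,np.ones((5,5)))
n,l,st,c=cv2.connectedComponentsWithStats(F)
for i in range(1,n):
    if st[i,4]>500: print("floor",st[i],rect(X[l==i]),np.median(X[l==i],0).round(4))
```

```text
zs [0.0643 0.0699 0.0961 0.0969 0.0977] white z [-0.0014  0.0002  0.0978]
white [ 280   40  105  110 6321] [331.3  92.7] [ 0.4905 -0.3108  0.0016]
white [ 313   75   43   45 1512] [333.9  97.4] [ 0.4869 -0.3127  0.0979]
white [332 120  15   8  71] [339.1 123.5] [ 0.4713 -0.3255  0.0969]
body 1038 (array([ 0.48655991, -0.31286353]), array([0.05860972, 0.05853531]), np.float64(0.5612508134059482))
lid 3675 ((4868.9921875, -3126.603271484375), 269.0333557128906) [ 0.4876 -0.312   0.0969]
table z -0.00021746215889493527
block (array([0.55894131, 0.05053192]), array([0.11034702, 0.11032412]), np.float64(0.5786790722116447)) [0.565  0.0499 0.0358]
screw [337.   16.8] [0.6224 0.0371 0.0365]
screw [243.1  85. ] [0.572  0.1142 0.0364]
screw [395.3 118.5] [ 0.5454 -0.0132  0.0365]
screw [305.3 177.5] [0.4952 0.0638 0.0364]
floor [ 272   50   96  100 5384] (array([0.55904541, 0.05055193]), array([0.06422327, 0.06429312]), np.float64(0.5781166125894199)) [0.5603 0.0507 0.0079]
```

Everything agrees with the given sizes (58.6 mm body, 54 mm lid at z 0.097, 110 mm block, 64 mm recess floor at 8 mm). The lid is 0.126 rad ahead of the jar, which is in range. I'll confirm the target in one crop and check the wrist range.

Run:
```python
from h import *
im=cv2.imread("pics/w_jar.png")[0:160,260:500]; cv2.imwrite("pics/crop.png",cv2.resize(im,None,fx=3,fy=3,interpolation=cv2.INTER_CUBIC))
J=[.4867,-.3128]; H=[.559,.0505]
for k in range(-2,3):
    a=.561+k*np.pi/2
    f=lambda P,z,y:(lambda q:None if q is None else np.round(q,2)[[0,5]])(m.inverse_kinematics(np.r_[P,z],down(y)))
    print(k,f(J,.072,a),f(H,.08,a+.017),f(H,.1,a+1.1))
```

```text
-2 [-0.65 -2.78] [ 0.01 -2.14] None
-1 [-0.65  1.93] [0.01 2.57] [0.01 1.49]
0 [-0.65  0.36] [0.01 1.  ] [ 0.01 -0.08]
1 [-0.65 -1.21] [ 0.01 -0.57] [ 0.01 -1.65]
2 [-0.65 -2.78] [ 0.01 -2.14] None
```

View pics/crop.png

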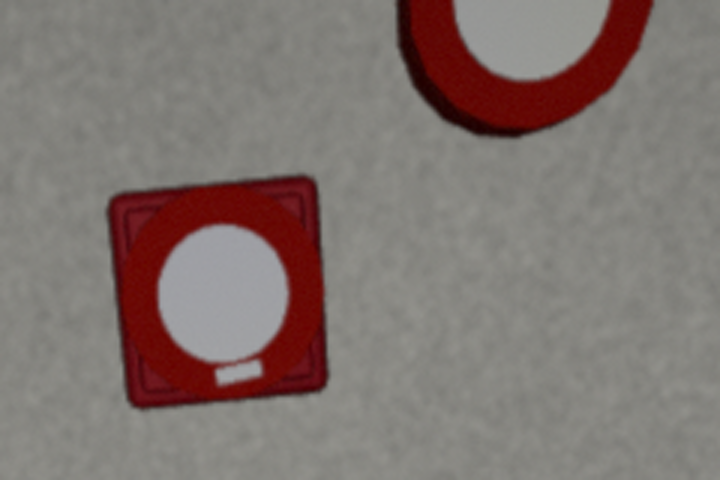

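The crop confirms it: the smaller red lid with its mark at (238,374) sits on the square jam jar, and the larger loose red lid at (530,50) is only a decoy. Picking up the jar.

Run:
```python
from h import *
J=[.4867,-.3128]; A=down(.561)
m.set_gripper(1.0)
m.move_ptp(np.r_[J,.15],A)
m.move_l(np.r_[J,.072],max_speed=.08)
print(m.current_ee_pos(),m.current_force())
m.set_gripper(0.0,80)
print(m.current_grip_width()*85,m.current_grip_force(),m.current_force(),m.current_ee_pos())
m.move_l(np.r_[J,.078],max_speed=.03); m.dwell(.1)
print(m.current_force(),m.current_ft_torque())
m.move_l(np.r_[J,.15],max_speed=.1)
p,d,X=cloud("wrist"); cv2.imwrite("pics/held.png",p[:,:,::-1]); np.savez("held.npz",X=X,p=p)
print(m.current_force(),m.current_grip_width()*85,m.current_ee_pos(),m.current_time())
```

```text
[ 0.48699987 -0.31299812  0.07249681] [ 0.734467    0.9367819  -0.24746848]
51.66402104124845 81.71785762533545 [-3.29250333  1.44146153  7.52832626] [ 0.48676894 -0.31271638  0.07288844]
[-0.41968531 -1.30465735 -5.0932787 ] [ 0.0387801   0.0225931  -0.05549915]
[ 0.20505285 -0.2327845  -4.84651126] 51.44836164659292 [ 0.4863416  -0.31251712  0.14919619] 8.0917
```

View pics/held.png

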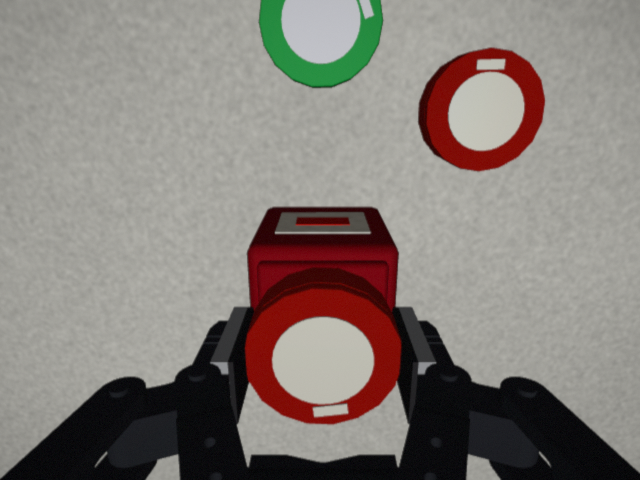

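The jar hangs from the gripper: lid at (323,360), body front at (322,245), and the other lids are untouched. Checking tilt and offset before the insertion.

Run:
```python
from h import *
z=np.load("held.npz"); X=z["X"]; p=z["p"].astype(int)
S=np.zeros(p.shape[:2],bool); S[330:390,285:365]=1
W=X[S&(p[...,1]>130)]; c=W.mean(0); n=np.linalg.svd(W-c,full_matrices=0)[2][2]; n*=np.sign(n[2])
S[:]=0;S[315:430,245:402]=1
L=X[S&(p[...,0]>1.8*p[...,1])|(S&(p[...,1]>130))]; L=L[abs(L[:,2]-c[2])<.004]
e=np.array([.4863,-.3125,.1492]); o=np.array(cv2.minEnclosingCircle((L[:,:2]*1e4).astype(np.float32))[0])/1e4
print("top z",c[2]-e[2],"normal",n.round(3),"offset world",(o-e[:2]).round(4),"tool",(down(.561)[:2,:2].T@(o-e[:2])).round(4))
S[:]=0;S[212:240,275:370]=1
F=X[S]; F=F[F[:,2]>.02]; f=np.linalg.svd(F-F.mean(0),full_matrices=0)[2][2]; print("front normal",f.round(3),"yaw",np.arctan(f[1]/f[0]))
print(m.current_ee_pos(),(np.array(m.current_tcp_rot())-down(.561)).round(4).tolist())
```

```text
top z 0.024851761545307466 normal [-0.543 -0.343  0.766] offset world [-0.0002 -0.0007] tool [-0.0006  0.0005]
front normal [ 0.844  0.531 -0.077] yaw 0.5618420221945998
[ 0.4863416  -0.31251712  0.14919619] [[-0.0, -0.0, -0.0011], [0.0, 0.0, 0.0009], [-0.0005, -0.0013, 0.0]]
```

Run:
```python
from h import *
z=np.load("held.npz"); X=z["X"]
A=down(.561); Y=(X-[.4863,-.3125,.1492])@A  # tool coordinates (z down)
for nm,r0,r1,c0,c1,dep in [("lid",335,385,295,355,2),("front",210,245,270,375,0),("shoulder",262,275,262,300,2)]:
    q=Y[r0:r1:1,c0:c1].reshape(-1,3); q=q[abs(q[:,dep]-np.median(q[:,dep]))<.006]
    o=[i for i in range(3) if i!=dep]; M=np.c_[q[:,o],np.ones(len(q))]
    for _ in range(3):
        s=np.linalg.lstsq(M,q[:,dep],rcond=None)[0]; r=q[:,dep]-M@s; k=abs(r)<2*r.std(); q,M=q[k],M[k]
    print(nm,len(q),"median",np.median(q,0).round(4),"slopes on axes",o,s.round(3),"rms",r.std().round(4))
```

```text
lid 2690 median [ 0.0007  0.0008 -0.0243] slopes on axes [0, 1] [-0.006  0.004 -0.024] rms 0.0004
front 3446 median [0.0303 0.     0.0281] slopes on axes [1, 2] [0.001 0.014 0.03 ] rms 0.0004
shoulder 411 median [ 0.023  -0.0159  0.0012] slopes on axes [0, 1] [ 0.235  0.009 -0.004] rms 0.0006
```

The jar hangs level to within 0.01 rad and is centred. Now insert it with force checks.

Run:
```python
from h import *
H=np.array([.559,.0505]); A=down(.578)
m.move_l(np.r_[H,.15],A,max_speed=.15); m.dwell(.2)
f0=np.array(m.current_force()); e=m.current_ee_pos(); print("free",f0,e)
H=H+(H-e[:2])  # cancel steady offset
z=.118; m.move_l(np.r_[H,z],max_speed=.08)
while z>.078:
    z-= .003 if z>.0865 else .001
    m.move_l(np.r_[H,z],max_speed=.03); f=np.array(m.current_force())-f0; e=m.current_ee_pos()
    print(round(z,4),e.round(4),f.round(1))
    if f[2]>7 or np.hypot(*f[:2])>12: break
print(m.current_time(),m.current_ft_torque(),m.current_grip_width()*85)
```

```text
free [ 0.51364528  0.37893505 -4.99968872] [0.55898844 0.0503125  0.15001451]
0.115 [0.5591 0.0507 0.1151] [-0.7 -0.5 -0. ]
0.112 [0.5589 0.0507 0.1118] [-0.9 -0.4  0.8]
0.109 [0.5589 0.0507 0.1088] [-0.4 -0.8 -0.1]
0.106 [0.5589 0.0507 0.1058] [-1.5 -0.2 -0.1]
0.103 [0.5589 0.0507 0.1028] [-0.5  0.5 -0.2]
0.1 [0.5589 0.0507 0.0998] [ 0.1 -1.2  0. ]
0.097 [0.5589 0.0507 0.0968] [-0.4 -0.7  0.9]
0.094 [0.5589 0.0507 0.0938] [-0.  -0.5  1.2]
0.091 [0.5589 0.0507 0.0908] [-0.3  0.  -0.3]
0.088 [0.5589 0.0507 0.0878] [-0.3 -1.   0.7]
0.085 [0.5589 0.0507 0.0848] [-0.3 -0.5  0.2]
0.084 [0.559  0.0507 0.084 ] [-0.2  0.1  0.5]
0.083 [0.559  0.0507 0.0829] [-1.  -1.3  0.1]
0.082 [0.559  0.0507 0.0819] [-0.7 -0.6  0.3]
0.081 [0.5591 0.0507 0.0811] [-0.5  0.1  1.7]
0.08 [0.5593 0.0508 0.0809] [-4.1  0.  12.5]
15.4583 [0.09788067 0.57853601 0.01442574] 51.48126598375204
```

Seated: contact at TCP z 0.081, as expected, and gently. Now unscrew with a tighter grip, watching the vertical force.

Run:
```python
from h import *
e=m.current_ee_pos(); P=np.r_[.559,.0507,.0802]
m.set_gripper(0.0,100); print(m.current_force(),m.current_grip_force())
y=.578; h=[]
while y<.578+1.15:
    y+=.05 if y<.578+.6 else .02
    m.move_l(P,down(y),max_speed=.05)
    f=np.array(m.current_force()); t=m.current_ft_torque(); R=m.current_tcp_rot()
    ya=np.arctan2(R[1][0],R[0][0]); h.append(f[2])
    print(round(y-.578,3),round(ya-.578,3),f.round(1),t.round(2),m.current_ee_pos()[2].round(4))
    if len(h)>3 and f[2]-np.median(h[-4:-1])>3.5: break
    if np.linalg.norm(f)>70: break
print(m.current_time())
```

```text
[-4.68801047  1.42844224  7.41554879] 102.30423778295517
0.05 0.049 [-2.1  0.7  6. ] [0.01 0.29 0.07] 0.081
0.1 0.099 [-1.9  0.3  7.2] [-0.    0.36 -0.1 ] 0.081
0.15 0.149 [-2.7  0.7  7.4] [-0.01  0.38 -0.06] 0.081
0.2 0.199 [-2.2  0.2  7.1] [-0.    0.29 -0.04] 0.0811
0.25 0.249 [-2.4  1.3  6.3] [ 0.09  0.29 -0.04] 0.081
0.3 0.299 [-1.6  0.4  6.4] [ 0.12  0.33 -0.1 ] 0.081
0.35 0.349 [-0.8  0.8  7.2] [ 0.09  0.19 -0.07] 0.081
0.4 0.399 [-1.6  1.   6.1] [ 0.16  0.33 -0.04] 0.081
0.45 0.449 [-2.1  1.3  6.4] [ 0.18  0.26 -0.  ] 0.081
0.5 0.499 [-2.1  0.3  6.8] [ 0.18  0.35 -0.  ] 0.0811
0.55 0.549 [-1.3  1.   6.6] [ 0.13  0.35 -0.01] 0.0811
0.6 0.599 [-1.   0.8  7.5] [ 0.19  0.34 -0.05] 0.0811
0.62 0.618 [-1.7  0.7  8.1] [ 0.14  0.34 -0.22] 0.0812
0.64 0.638 [-1.4  1.7  7.3] [ 0.2   0.31 -0.23] 0.0811
0.66 0.658 [-2.5  0.7  7.1] [ 0.15  0.33 -0.26] 0.0812
0.68 0.678 [-1.8  1.2  7.4] [ 0.11  0.31 -0.22] 0.0812
0.7 0.698 [-1.9  1.4  8.7] [ 0.14  0.31 -0.24] 0.0812
0.72 0.718 [-2.   2.2  8.3] [ 0.18  0.36 -0.21] 0.0812
0.74 0.738 [-2.1  1.3  8.7] [ 0.16  0.28 -0.22] 0.0812
0.76 0.758 [-1.7
[... 441 characters left out ...]
.4 12.7] [ 0.1   0.29 -0.16] 0.0818
0.94 0.939 [-1.4  1.3 13.7] [ 0.13  0.35 -0.11] 0.0819
0.96 0.959 [-3.2  0.3 16. ] [ 0.1   0.53 -0.1 ] 0.0821
0.98 0.979 [-3.   0.7 15.1] [ 0.15  0.48 -0.09] 0.0821
1.0 0.999 [-2.9  1.6 15.9] [ 0.1   0.55 -0.09] 0.0821
1.02 1.019 [-2.8  1.4 16.7] [ 0.14  0.55 -0.12] 0.0821
1.04 1.039 [-2.6  0.8 15. ] [ 0.16  0.45 -0.15] 0.0821
1.06 1.059 [-2.8  1.4 15. ] [ 0.15  0.45 -0.07] 0.0821
1.08 1.079 [-3.   1.4 16.9] [ 0.23  0.41 -0.13] 0.0821
1.1 1.099 [-3.3  1.4 15.9] [ 0.1   0.42 -0.12] 0.0821
1.12 1.119 [-3.6  1.  14.8] [ 0.16  0.43 -0.12] 0.0821
1.14 1.139 [-3.3  1.  15.7] [ 0.14  0.4  -0.11] 0.0821
1.16 1.159 [-2.2  1.2 15.6] [ 0.15  0.47 -0.1 ] 0.0821
25.675
```

The force rose gradually to about 16 N and then levelled off, which is ambiguous. I'll look at the mark and the jar.

Run:
```python
from h import *
p,d,X=cloud("wrist"); cv2.imwrite("pics/turn.png",p[:,:,::-1]); np.savez("turn.npz",X=X,p=p)
print(m.current_ee_pos(),m.current_grip_width()*85,m.current_grip_force(),m.current_force(),[np.round(r["at"],4) for r in m.look_for("wrist","lid_mark")],m.current_time())
```

```text
[0.56045471 0.05083884 0.08211256] 50.76328886668347 104.66320920735598 [-2.15539399  1.03483097 16.16386742] [array([0.5592, 0.056 , 0.1064])] 25.775
```

View pics/turn.png

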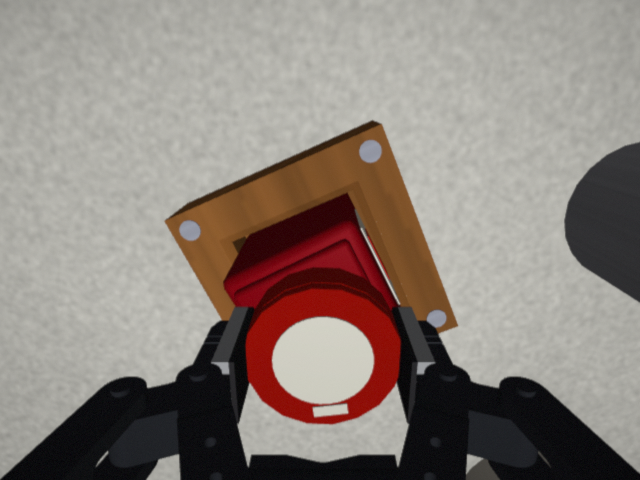

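The mark kept its pixel position (330,411), so the grip did not slip. The lid has turned 1.16 rad while the jar stayed in the recess (body at (300,245)), so the lid is past its release at 0.95 and the disc is pushing with about 11 N. I'll check the jar's tilt and seating before lifting.

Run:
```python
from h import *
z=np.load("turn.npz"); X=z["X"]; p=z["p"].astype(int)
c,s=np.cos(.578),np.sin(.578); R=np.array([[c,-s,0],[s,c,0],[0,0,1]])
Y=(X-[.559,.0505,0])@R  # holder frame
red=(p[...,0]>1.8*p[...,1]); S=np.zeros(red.shape,bool); S[190:312,220:400]=1
q=Y[S&red]; print(len(q)); print(np.histogram(q[:,2],bins=np.arange(.03,.11,.004)))
for nm,lo,hi in [("shoulder",.074,.086),("bodytop",.066,.0755)]:
    b=q[(q[:,2]>lo)&(q[:,2]<hi)]; print(nm,len(b),b.min(0).round(4),b.max(0).round(4),np.median(b,0).round(4))
    M=np.c_[b[:,:2],np.ones(len(b))]; v=np.linalg.lstsq(M,b[:,2],rcond=None)[0]; print(v.round(3))
# side face: vertical plane, holder +-x/+y side
b=q[(q[:,2]>.04)&(q[:,2]<.062)]; print("sides",b.min(0).round(4),b.max(0).round(4),np.median(b,0).round(4))
for ax in (0,1):
    f=b[abs(b[:,ax]-np.median(b[:,ax]))<.006]; o=[1-ax,2]
    v=np.linalg.lstsq(np.c_[f[:,o],np.ones(len(f))],f[:,ax],rcond=None); print(ax,len(f),v[0].round(3),(v[1]/len(f))**.5)
```

```text
13921
(array([ 227,  251,  259,  281,  339,  296,  316,  325,  349,  493, 2813,
        871, 2059,    0,  257,  546,  582,  614, 1927]), array([0.03 , 0.034, 0.038, 0.042, 0.046, 0.05 , 0.054, 0.058, 0.062,
       0.066, 0.07 , 0.074, 0.078, 0.082, 0.086, 0.09 , 0.094, 0.098,
       0.102, 0.106]))
shoulder 2930 [-0.0286 -0.0091  0.074 ] [0.0282 0.0298 0.0818] [0.008  0.023  0.0793]
[-0.01  -0.082  0.08 ]
bodytop 3914 [-0.0307 -0.0145  0.066 ] [0.0309 0.0317 0.0755] [0.0105 0.0265 0.073 ]
[-0.007 -0.041  0.073]
sides [-0.0304 -0.0185  0.04  ] [0.0318 0.0318 0.062 ] [0.0036 0.0298 0.0514]
0 324 [10.606  0.013 -0.318] [0.00201479]
1 1582 [ 0.041 -0.     0.03 ] [0.00084293]
```

The jar is seated and vertical (shoulder at z 0.080), turned only 0.04 rad, so the lid is about 1.24 rad ahead and free. Lifting straight up.

Run:
```python
from h import *
A=down(.578+1.16); 
for z in (.084,.090,.097,.104):
    m.move_l([.559,.0507,z],A,max_speed=.02); print(z,m.current_ee_pos().round(4),m.current_force().round(1))
m.dwell(.2)
p,d,X=cloud("wrist"); cv2.imwrite("pics/lift.png",p[:,:,::-1]); np.savez("lift.npz",X=X,p=p)
e=m.current_ee_pos(); print(e,m.current_force(),m.current_grip_width()*85,m.current_grip_force(),m.current_time())
p,d,X=cloud("scene"); cv2.imwrite("pics/s.png",cv2.resize(p[180:320,270:430,::-1],None,fx=4,fy=4,interpolation=cv2.INTER_CUBIC))
```

```text
0.084 [0.559  0.0507 0.0839] [-0.  -0.  -0.2]
0.09 [0.5591 0.0507 0.0901] [ 0.2 -0.4 -0.9]
0.097 [0.559  0.0507 0.0971] [-0.1 -0.5 -0.3]
0.104 [0.559  0.0507 0.1041] [-1.1  0.7 -0.4]
[0.55894472 0.05068836 0.10391893] [-0.2329155  -0.16379035  0.4212881 ] 51.09843136022333 103.81552532315254 27.8167
```

View pics/lift.png

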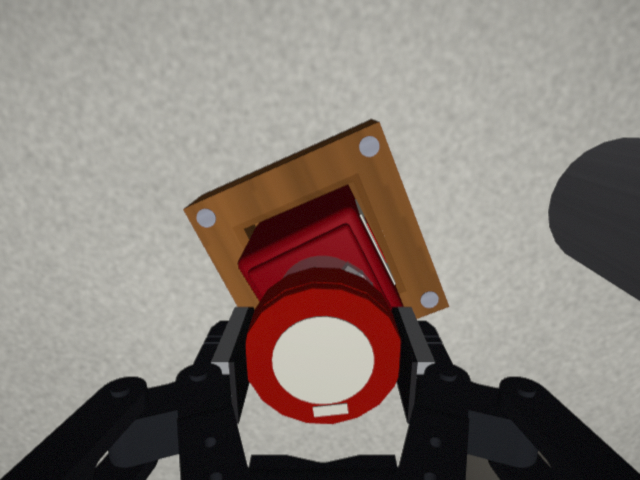

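View pics/s.png

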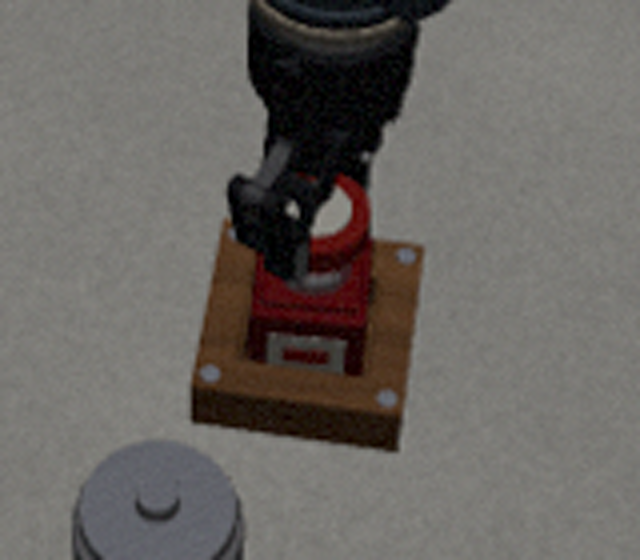

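The lid is clear of the jar and held between the fingers (lid at (323,358), neck showing at (325,268)). The jar still stands in the holder. Last check is centring, level and height.

Run:
```python
from h import *
z=np.load("lift.npz"); X=z["X"]; p=z["p"].astype(int); red=p[...,0]>1.8*p[...,1]
q=X[335:385,295:355].reshape(-1,3); q=q[abs(q[:,2]-np.median(q[:,2]))<.004]
print("lid top z",np.median(q[:,2]),"slopes",np.linalg.lstsq(np.c_[q[:,:2],np.ones(len(q))],q[:,2],rcond=None)[0][:2].round(3))
S=np.zeros(red.shape,bool); S[290:430,240:410]=1
L=X[S&(abs(X[...,2]-np.median(q[:,2]))<.003)]; print("lid c",np.array(cv2.minEnclosingCircle((L[:,:2]*1e4).astype(np.float32))[0])/1e4)
S[:]=0;S[180:312,220:410]=1; a=.578+.041
c,s=np.cos(a),np.sin(a); Y=(X-[.559,.0505,0])@np.array([[c,-s,0],[s,c,0],[0,0,1]])
b=Y[S&red&(Y[...,2]>.068)&(Y[...,2]<.077)]; print("top ledge x,y extents",np.percentile(b,[.5,99.5],axis=0).round(4))
f=Y[S&red&(Y[...,2]>.045)&(Y[...,2]<.066)]; f=f[abs(f[:,1]-.03)<.005]; print("face y",np.median(f[:,1]),"x ext",np.percentile(f[:,0],[1,99]),"slope",np.polyfit(f[:,0],f[:,1],1))
sh=Y[S&red&(Y[...,2]>.077)&(Y[...,2]<.083)]; print("shoulder",np.median(sh,0).round(4),np.percentile(sh,[.5,99.5],axis=0).round(4))
```

```text
lid top z 0.12805447374713083 slopes [-0.004  0.008]
lid c [0.559779   0.05236494]
top ledge x,y extents [[-0.0291 -0.0223  0.0683]
 [ 0.0301  0.0304  0.0767]]
face y 0.029963874976266035 x ext [-0.02700982  0.02928895] slope [0.0059049  0.02987597]
shoulder [0.0091 0.0195 0.0798] [[-0.0245 -0.0155  0.0772]
 [ 0.0251  0.0254  0.0824]]
```

The lid is about 10.5 mm above the mouth, level within 0.01 rad and centred to roughly 1 mm. Handing in.

```bash
python3 -c "
from bench import manip as m
print(m.sign_off(),m.current_time())"
```

```text
the job is handed in; nothing more can be done
the job is handed in; nothing more can be done
```

The jam jar stands on the floor of the holder's recess; its red lid is unscrewed and gripped level and still about 1 cm above the mouth, centred to about 1 mm. I turned it about 1.16 rad in all, because the force rose gradually and I missed the release at about 0.95 rad, passing it by some 0.3 rad; the job is handed in at about 28 s.

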